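# Count to the third gap of the cooling rack and push the blue part in

### The arm

A 6-joint arm with a two-finger parallel gripper is mounted at the origin on the work surface. World frame = base frame: x ahead of the robot, y to its left, z up, the work surface at z = 0. Lengths are in mm, angles in rad, forces in N, time in s.
With the tool pointing down it reaches from about 225 to 875 mm from the base axis. Payload 3.4 kg.
Tool frame: the origin (TCP) lies at the very end of the fingers, on their centre line; the grasp point (between the pads) lies 19 mm behind it; z points along the fingers, y is the line along which they close (so a half turn about z gives the same grasp; the last joint's range is limited). The gripper opens to 85 mm and grips with 20 to 120 N. Pads are 22 mm wide; open, the fingers measure 114 mm over their backs; the gripper's body (76 mm by 85 mm) begins 54 mm behind the grasp point. The pads swing forward as they close: fully open they stand 13 mm farther back than shut.
Start: joints at [1.195, 0.276, 1.505, -0, 1.361, -0.121], TCP at [144.945, 556.465, 231.328] pointing down, gripper open.
Joint ranges: [-2.89, 2.89], [-0.75, 2.08], [0.22, 2.7], [-1.18, 4.32], [0.11, 2.71], [-2.7, 2.7]. Speed limits (rad/s): [2.57, 2.57, 3.14, 3.14, 3.14, 3.14].

### API

Orientations are given as a rotation vector (axis times angle).
In Python, from bench import arm gives the robot as it stands.
- The arm moves only by the shell command python3 -m pendant 'ROWS' [FORCE]. ROWS is text: rows parted by semicolons, each of 7 numbers parted by spaces: the finger opening in cm, from 0 to 8.54, then the shift along the tool's x, y, z in cm, then the turn, a rotation vector about the tool's x, y, z in degrees. In form: grip dx dy dz rx ry rz; .... A call has 1 to 5 rows; each row shifts and turns the commanded pose from where the row before left it, along the tool's axes as they then stand; what a row does not reach is not made up. A row lasts 1/10 s, in which the tool goes at most 50 mm and 8.59 degrees, less where a joint would pass 70% of its speed; a pose out of reach is approached as far as the arm can. A call is refused whole if a number of a shift passes 5 or a number of a turn 8.59, either way. A call with a gripper value outside its range is refused whole. The fingers move at their own pace and stop on an object; FORCE is the grip in N (left out, the last holds). Time passes only in rows, so rows that do not move let the fingers close. It gives the time, the measured TCP pose, the force, the opening and the grip force at its end, in the units of the state.
- arm.state(): the state, without advancing time (a new reading comes with each control period).
- arm.read_camera(name): name is "side" or "top"; returns a dict with "pixels" (420x560x3 uint8, red, green, blue), "range_z" (420x560 float32, mm along the optical axis (not along the pixel's ray), 0 where there is no reading), "fx", "fy", "cx", "cy" (pixels), "D" ([k1, k2, p1, p2, k3] as OpenCV has them; the pictures are not rectified), "rvec" (rotation vector, rad) and "tvec" (3), from world to camera coordinates, as OpenCV has them. Camera axes: x right, y down, z forward; pixel columns grow to the right and rows downward; lengths in mm; the calibration is good to about 2 mm. A picture is of the moment at which its call begins.
- arm.sign_off(): hands the job in; it is judged then, once.
The state is a dict: "clock": time; "qpos": joint angles; "qd": joint speeds; "joint_torque": joint torques, N m; "tool_pos": TCP position; "tool_rot": TCP orientation; "contact_force": force on the tool from outside, world axes, zero at the start; "moment": the same for the moment, N m; "gripper_width": finger opening in mm; "grip_force": force on a finger pad.
Only numpy, scipy, OpenCV 4.12 (cv2) and the standard library are available. Lean on these libraries where they do the work, as an engineer would, in place of code of your own. Each camera call takes 0.05 s, during which the arm holds its last target. There are 200 camera calls.

### The job

Count the gaps of the divider rack from its red end, full ones included: run a fingertip along the metal rail at the back, touching it at the first, then the second, then the third gap, and no farther along. Then, with the fingertips, push the blue part along its lane and all the way home into that third gap, never lifting or tipping it. Leave the other two parts, the spray can and the screwdriver where they are.

Things in the scene. Friction and masses are not known exactly. Their poses are not given: they have to be found in the camera images.
- rack: Wooden divider rack fixed on the bench, 322 mm long (y). Origin on the bench surface; x points from its open front (-80 mm) to the back, y along the rail. Base top 12 mm above the bench. Six gaps centred at y = 130, 78, 26, -26, -78, -130 mm. A part home in a gap touches the back board (face at x = 58 mm): its centre is at x = 28 mm, its near end about flush with the fins
- lane (a point): Middle of the lane in front of the gaps, on the base top (rack x = -38 mm, y = 0), axes as the rack. The lane, 68 mm wide, runs along y between a low front lip (8 mm thick, top only 18 mm above the bench) and the fin noses; its two ends are open. Parts slide along it
- fin_front (a point): Nose of the middle fin, at its top, 40 mm above the bench (rack x = -4 mm, y = 0), axes as the rack. Seven white upright fins, 10 mm thick with round noses, 62 mm deep in x up to the back board, 52 mm apart, make the six gaps, each 42 mm wide
- cap_red: Red upright block at one end of the rail (30 x 24 x 66 mm high, fixed, origin at the centre of its underside), at rack x = 65 mm and y = +176 or -176 mm: it marks the end from which gaps are counted, and changes ends between runs
- cap_black: Black block of the same size at the other end of the rail
- blue_part: The blue plastic part to be pushed, loose (about 60 g), lying in the rack's lane, roughly with its length across the lane, pointing at the gaps, 60 x 36 x 26 mm high (60 along its own x), two small dark screw spots on top; origin at the centre of its underside
- blue_part_center (a point): Centre of the blue part, 13 mm above its underside; axes as the part
- yellow_part: Yellow loose part already lying in a gap, leave it there; 60 x 36 x 26 mm high (60 along its own x), two small dark screw spots on top; origin at the centre of its underside
- grey_part: Grey loose part already lying in a gap, leave it there; 60 x 36 x 26 mm high (60 along its own x), two small dark screw spots on top; origin at the centre of its underside
- spray_can: Spray can standing on the bench to the left of the rack, 66 mm diameter, 170 mm high, leave alone; origin at the centre of its underside
- scraper: Screwdriver lying on the bench to the right of the rack, leave alone
- rail_a: Section of the aluminium rail on top of the back board, 18 (x) x 52 (y) x 15 mm high, rigid, behind the gap at rack y = 130 mm; origin at the centre of its top face, 55 mm above the bench, axes as the rack. The six sections form one smooth straight rail, a black line between each two
- rail_b: Section of the aluminium rail on top of the back board, 18 (x) x 52 (y) x 15 mm high, rigid, behind the gap at rack y = 78 mm; origin at the centre of its top face, 55 mm above the bench, axes as the rack. The six sections form one smooth straight rail, a black line between each two
- rail_c: Section of the aluminium rail on top of the back board, 18 (x) x 52 (y) x 15 mm high, rigid, behind the gap at rack y = 26 mm; origin at the centre of its top face, 55 mm above the bench, axes as the rack. The six sections form one smooth straight rail, a black line between each two
- rail_d: Section of the aluminium rail on top of the back board, 18 (x) x 52 (y) x 15 mm high, rigid, behind the gap at rack y = -26 mm; origin at the centre of its top face, 55 mm above the bench, axes as the rack. The six sections form one smooth straight rail, a black line between each two
- rail_e: Section of the aluminium rail on top of the back board, 18 (x) x 52 (y) x 15 mm high, rigid, behind the gap at rack y = -78 mm; origin at the centre of its top face, 55 mm above the bench, axes as the rack. The six sections form one smooth straight rail, a black line between each two
- rail_f: Section of the aluminium rail on top of the back board, 18 (x) x 52 (y) x 15 mm high, rigid, behind the gap at rack y = -130 mm; origin at the centre of its top face, 55 mm above the bench, axes as the rack. The six sections form one smooth straight rail, a black line between each two
Not all that is in view belongs to the job. What is meant by the blue_part is not green, and is the larger of those in its own colour.

How it is judged (in metres and radians):
On the way, in this order (a step that is already met when the one before it is completed fails the run):
1. a fingertip touches the rail at the first gap from the red end (((y of cap_red in the frame of rack above 0 m and contact force between rail_a and the fingers above 0.3 N) or (y of cap_red in the frame of rack below 0 m and contact force between rail_f and the fingers above 0.3 N))), for 0.05 s.
2. a fingertip touches the rail at the second gap from the red end (((y of cap_red in the frame of rack above 0 m and contact force between rail_b and the fingers above 0.3 N) or (y of cap_red in the frame of rack below 0 m and contact force between rail_e and the fingers above 0.3 N))), for 0.05 s.
3. a fingertip touches the rail at the third gap from the red end (((y of cap_red in the frame of rack above 0 m and contact force between rail_c and the fingers above 0.3 N) or (y of cap_red in the frame of rack below 0 m and contact force between rail_d and the fingers above 0.3 N))), for 0.05 s.
4. the blue part is home in the third gap from the red end (((y of cap_red in the frame of rack above 0 m and x of blue_part_center in the frame of rack above 0.022 m and y of blue_part_center in the frame of rack between 0.019 and 0.033 m and angle between the x axis of blue_part_center and the x axis of rack, either way round below 0.2 rad and height (world z) of blue_part_center below 0.029 m and angle between blue_part_center's own z axis and vertical below 0.1 rad) or (y of cap_red in the frame of rack below 0 m and x of blue_part_center in the frame of rack above 0.022 m and y of blue_part_center in the frame of rack between -0.033 and -0.019 m and angle between the x axis of blue_part_center and the x axis of rack, either way round below 0.2 rad and height (world z) of blue_part_center below 0.029 m and angle between blue_part_center's own z axis and vertical below 0.1 rad))), for 0.2 s.
At the end, for the whole second after the job is handed in: The blue part lies flat in the third gap from the red end, within 6 mm of the back board, within 7 mm of the gap's middle and 0.2 rad of its direction, at rest (((y of cap_red in the frame of rack above 0 m and x of blue_part_center in the frame of rack above 0.022 m and y of blue_part_center in the frame of rack between 0.019 and 0.033 m and angle between the x axis of blue_part_center and the x axis of rack, either way round below 0.2 rad and height (world z) of blue_part_center below 0.029 m and angle between blue_part_center's own z axis and vertical below 0.1 rad) or (y of cap_red in the frame of rack below 0 m and x of blue_part_center in the frame of rack above 0.022 m and y of blue_part_center in the frame of rack between -0.033 and -0.019 m and angle between the x axis of blue_part_center and the x axis of rack, either way round below 0.2 rad and height (world z) of blue_part_center below 0.029 m and angle between blue_part_center's own z axis and vertical below 0.1 rad)) and linear speed of blue_part below 0.01 m/s); the robot touches nothing.
It fails at once if the fingers touch the rail at the fourth gap or beyond ((y of cap_red in the frame of rack above 0 m and contact force between any of rail_d, rail_e, rail_f and the fingers above 0.5 N) or (y of cap_red in the frame of rack below 0 m and contact force between any of rail_c, rail_b, rail_a and the fingers above 0.5 N)).
It fails at once if the blue part is lifted (by 10 mm) or tipped (0.4 rad) (height (world z) of blue_part_center above 0.035 m or angle between blue_part_center's own z axis and vertical above 0.4 rad).
It fails at once if a part already in the rack is shifted by more than 12 mm (distance of any of yellow_part, grey_part from where it was at the start of the episode above 0.012 m).
It fails at once if the spray can or the screwdriver is shifted by more than 25 mm (distance of any of spray_can, scraper from where it was at the start of the episode above 0.025 m).
It also fails if it takes over 72 s, if anything falls off the work surface, if the arm or the gripper's body presses on something with over 40 N, if the wrist force passes 120 N, or if a joint passes its speed limit or range.

## Working session

There is one attempt and no reset: what is moved stays moved. The work goes in short steps, Python scripts to look and compute and a shell command to move; the robot and the scene stay as the last step left them, time stands still between calls to the robot, and variables do not carry over. Pictures are saved under pics/ and viewed, at most 10 in all, crops included, and the job is handed in when it is done.

```bash
mkdir -p pics; ls; python3 - <<'E'
from bench import arm
import cv2,pickle
for n in("top","side"):
    c=arm.read_camera(n);pickle.dump(c,open(f"{n}0.pkl","wb"));cv2.imwrite(f"pics/{n}0.png",c["pixels"][:,:,::-1])
    print({k:c[k] for k in c if k not in("pixels","range_z")})
print(arm.state())
E
```

```text
pics
{'fx': 385.77954150540944, 'fy': 385.77954150540944, 'cx': 277.7895222210973, 'cy': 207.04406767567542, 'D': array([-0.04095159,  0.        ,  0.        ,  0.        ,  0.        ]), 'rvec': array([ 2.18007875, -2.17381949,  0.16504171]), 'tvec': array([ -1.63735099, 588.60044096, 945.58018708])}
{'fx': 379.7925588173984, 'fy': 379.7925588173984, 'cx': 281.8319855342621, 'cy': 207.28537040243535, 'D': array([-0.02968177,  0.        ,  0.        ,  0.        ,  0.        ]), 'rvec': array([ 2.25698161, -0.72821731,  0.30024381]), 'tvec': array([-454.44422388,  293.02037721,  725.50605602])}
{'clock': 0.1, 'qpos': array([ 1.19500748e+00,  2.76535287e-01,  1.50598331e+00,  4.75856294e-06,
        1.36070671e+00, -1.21011347e-01]), 'qd': array([-4.40822850e-05, -1.54149784e-03, -2.39552673e-03,  1.49409527e-03,
       -1.21633395e-04,  6.49832818e-04]), 'joint_torque': array([ 7.14490016e-04, -4.17697978e+01, -2.46404278e+01, -1.00229090e-04,
        5.71572280e-03, -6.15276875e-06]), 'tool_pos': array([144.75699507, 556.00471907, 230.53345227]), 'tool_rot': array([-3.99071894e-01, -3.11573260e+00,  2.48373482e-03]), 'contact_force': array([1.06085427, 0.20297032, 0.09662963]), 'moment': array([-0.00954255,  0.01639661,  0.01743008]), 'grip_force': 0.0, 'gripper_width': 85.36129243039683}
```

View pics/top0.png

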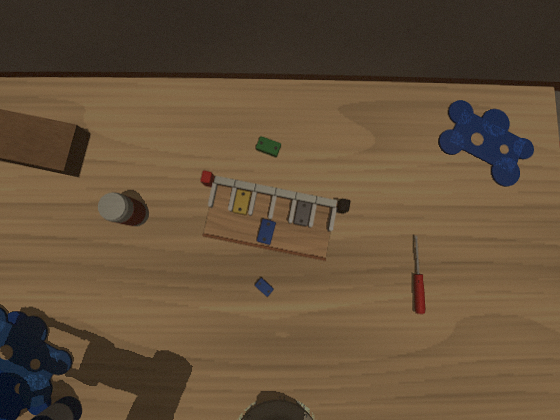

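View pics/side0.png

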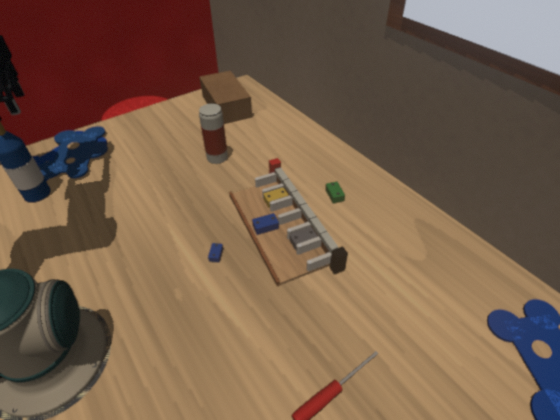

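The top view shows the red cap at (207,178), so the gaps count from the left (rack +y). The black cap is at (343,206), the blue part in the lane at (266,231), yellow at (242,201), grey at (303,212), and a smaller blue decoy at (264,287). The side view agrees.

```bash
cat > h.py <<'E'
import numpy as np,cv2,pickle
from scipy.spatial.transform import Rotation as R
from bench import arm
def cast(c,px,z):
    px=np.asarray(px,float).reshape(-1,1,2)
    K=np.array([[c["fx"],0,c["cx"]],[0,c["fy"],c["cy"]],[0,0,1]])
    n=cv2.undistortPoints(px,K,c["D"]).reshape(-1,2)
    M=cv2.Rodrigues(c["rvec"])[0]; o=-M.T@c["tvec"]
    d=np.c_[n,np.ones(len(n))]@M
    return o+d*((z-o[2])/d[:,2])[:,None]
def blobs(c,lo,hi,amin=25):
    m=cv2.inRange(cv2.cvtColor(c["pixels"],cv2.COLOR_RGB2HSV),lo,hi)
    cs=cv2.findContours(m,cv2.RETR_EXTERNAL,cv2.CHAIN_APPROX_NONE)[0]
    return sorted([k for k in cs if cv2.contourArea(k)>amin],key=cv2.contourArea)
def inbox(k,b):
    x,y=k[:,0].mean(0); return b[0]<x<b[2] and b[1]<y<b[3]
def rect(c,k,z):
    p=cast(c,k,z)[:,:2].astype(np.float32); (ctr,wh,a)=cv2.minAreaRect(p)
    return np.round(ctr,1),np.round(wh,1),round(a,1)
E
python3 - <<'E'
from h import *
c=pickle.load(open("top0.pkl","rb"))
b=(190,165,360,265)
for n,lo,hi,z in(("red",(0,130,60),(8,255,255),66),("blue",(105,100,40),(130,255,255),38),("yel",(20,110,90),(32,255,255),38),("black",(0,0,0),(179,255,45),66)):
    for k in blobs(c,lo,hi):
        if inbox(k,b): print(n,cv2.contourArea(k),cv2.boundingRect(k),rect(c,k,z))
im=c["pixels"][160:270,190:360,::-1]
cv2.imwrite("pics/crop.png",cv2.resize(im,None,fx=4.7,fy=4.7,interpolation=cv2.INTER_CUBIC))
M=cv2.Rodrigues(c["rvec"])[0];print(-M.T@c["tvec"])
E
```

```text
red 97.5 (201, 171, 13, 14) (array([658.7, 177.1]), array([29.9, 30.7]), 71.7)
blue 263.5 (257, 219, 19, 25) (array([526.8,  30.1]), array([33. , 56.8]), 74.6)
yel 281.0 (233, 190, 18, 24) (array([601.7,  92.9]), array([34.8, 59. ]), 78.6)
black 126.5 (337, 199, 13, 14) (array([ 589.5, -160.5]), array([30. , 32.8]), 88.8)
[ 474.0664014    33.45875883 1007.33142944]
```

View pics/crop.png

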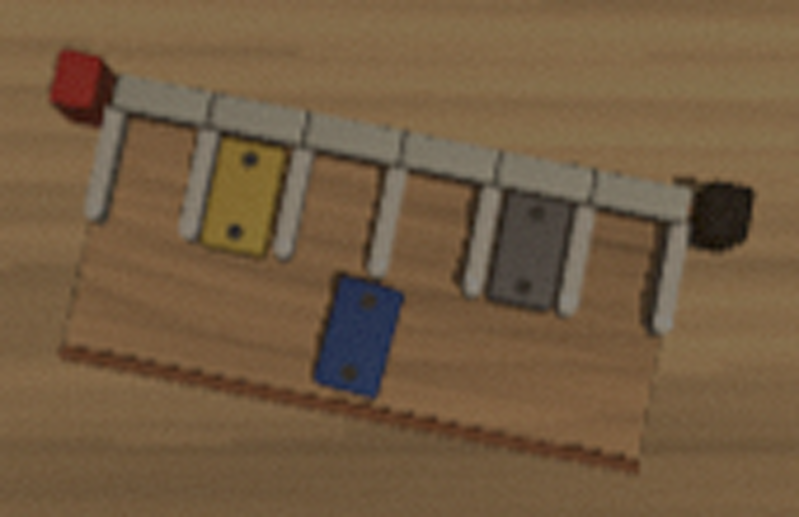

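The crop shows the six rail sections. Their joints are at crop (210,108), (306,128), (402,148), (499,168) and (594,187). Yellow sits in gap 2 and grey in gap 5. Gap 3 is empty, and the blue part lies in front of the gap 3/4 fin.

```bash
cat >> h.py <<'E'
def full(p): return (np.array(p,float)+.5)/4.7-.5+np.array([190,160])
def rackfit(c):
    A=cast(c,full([(210,108),(306,128),(402,148),(499,168),(594,187)]),55)
    B=cast(c,full([(96,219),(189,239),(284,258),(378,276),(472,296),(566,314),(661,332)]),40)
    la=[(65,y) for y in(104,52,0,-52,-104)]; lb=[(-4,y) for y in(156,104,52,0,-52,-104,-156)]
    W=np.r_[A,B][:,:2]; L=np.array(la+lb,float)
    lc,wc=L.mean(0),W.mean(0); H=(L-lc).T@(W-wc)
    th=np.arctan2(H[0,1]-H[1,0],H[0,0]+H[1,1]); Q=np.array([[np.cos(th),-np.sin(th)],[np.sin(th),np.cos(th)]])
    t=wc-Q@lc
    return th,Q,t,W-(L@Q.T+t)
E
python3 - <<'E'
from h import *
c=pickle.load(open("top0.pkl","rb"))
th,Q,t,r=rackfit(c); print(th,np.degrees(th),t); print(np.round(r,1))
for n,p in(("red",(658.7,177.1)),("blue",(526.8,30.1)),("yel",(601.7,92.9)),("blk",(589.5,-160.5))): print(n,np.round(Q.T@(np.array(p)-t),1))
for y in (130,78,26): print(y,np.round(Q@[65,y]+t,1))
s=arm.state();print(np.round(R.from_rotvec(s["tool_rot"]).as_matrix(),3))
cs=pickle.load(open("side0.pkl","rb"))
for k in blobs(cs,(105,100,40),(130,255,255)):
    if inbox(k,(240,200,290,240)):print(rect(cs,k,38),cv2.boundingRect(k))
E
```

```text
-0.19383798116062995 -11.106098229840459 [562.84329936  19.2590332 ]
[[ 0.5  0.7]
 [ 0.1  0.7]
 [-0.3  0.7]
 [-0.8  0.1]
 [-0.7  0.4]
 [ 0.3 -2.4]
 [-0.2 -1.2]
 [-0.2 -1. ]
 [ 0.4 -0.3]
 [-0.2  0.4]
 [ 0.3  0.9]
 [ 0.8  0.8]]
red [ 63.7 173.3]
blue [-37.5   3.7]
yel [23.9 79.7]
blk [  60.8 -171.3]
130 [651.7 134.3]
78 [641.7  83.3]
26 [631.6  32.3]
[[-0.968  0.252 -0.001]
 [ 0.252  0.968 -0.002]
 [ 0.    -0.002 -1.   ]]
(array([527. ,  25.5]), array([33.4, 55.7]), 75.5) (253, 215, 25, 14)
```

```bash
cat >> h.py <<'E'
def where():
    s=arm.state(); th,Q,t,_=rackfit(pickle.load(open("top0.pkl","rb")))
    M=R.from_rotvec(s["tool_rot"]).as_matrix()
    print("t",round(s["clock"],2),"rack xy",np.round(Q.T@(s["tool_pos"][:2]-t),1),"z",round(s["tool_pos"][2],1),"yaw err",round(float(np.degrees(np.arctan2(M[1,1],M[0,1])-th)-90),2),"tilt",np.round(M[:,2],3),"F",np.round(s["contact_force"],1),"w",round(s["gripper_width"],1))
E
python3 -m pendant '0 0 0 0 0 0 -3.5; 0 -4 -2.2 0 0 0 0; 0 -4 -2.2 0 0 0 0; 0 -4 -2.2 0 0 0 0; 0 -4 -2.2 0 0 0 0' 20
python3 -m pendant '0 -4 -2.2 0 0 0 0; 0 -4 -2.2 0 0 0 0; 0 -4 -2.2 0 0 0 0; 0 -4 -2.2 0 0 0 0; 0 0 0 0 0 0 0'
python3 -c "from h import *; where()"
```

```text
clock: 0.6
tool_pos: [285.8, 438.0, 230.9]
tool_rot: [-0.302, -3.127, 0.001]
contact_force: [-0.3, 0.7, 0.5]
gripper_width: 11.9
grip_force: 0.0
clock: 1.1
tool_pos: [429.3, 318.5, 230.8]
tool_rot: [0.313, 3.124, -0.003]
contact_force: [0.2, 0.2, -0.6]
gripper_width: -0.3
grip_force: 0.0
t 1.1 rack xy [-188.7  268. ] z 230.8 yaw err -0.34 tilt [ 0.002 -0.002 -1.   ] F [ 0.2  0.2 -0.6] w -0.3
```

```bash

python3 -m pendant '0 -4.2 -2.3 0 0 0 -0.3; 0 -4.2 -2.3 0 0 0 0; 0 -4.2 -2.3 0 0 0 0; 0 -4.2 -2.3 0 0 0 0; 0 -4.2 -2.3 0 0 0 0'
python3 -m pendant '0 -4.3 -2.3 0 0 0 0; 0 0 0 4 0 0 0; 0 0 0 4 0 0 0; 0 0 0 4 0 0 0; 0 0 0 3 0 0 0'
python3 -m pendant '0 0 0 0 0 0 0; 0 0 0 0 0 0 0'
python3 -c "
from h import *; where()
c=arm.read_camera('top');cv2.imwrite('pics/t1.png',cv2.resize(c['pixels'][150:270,180:360,::-1],None,fx=4,fy=4))"
```

```text
clock: 1.6
tool_pos: [610.2, 169.1, 230.9]
tool_rot: [-0.295, -3.127, -0.001]
contact_force: [1.4, 0.7, 0.7]
gripper_width: 0.4
grip_force: 0.0
clock: 2.1
tool_pos: [645.6, 139.5, 78.1]
tool_rot: [-0.295, -3.123, 0.0]
contact_force: [-0.6, 1.3, -0.1]
gripper_width: 0.0
grip_force: 0.0
clock: 2.3
tool_pos: [647.4, 139.7, 81.2]
tool_rot: [-0.295, -3.127, -0.0]
contact_force: [0.1, -0.2, 0.3]
gripper_width: -0.2
grip_force: 0.0
t 2.3 rack xy [ 59.8 134.4] z 81.2 yaw err 0.33 tilt [-0.001  0.    -1.   ] F [ 0.1 -0.2  0.3] w -0.2
```

View pics/t1.png

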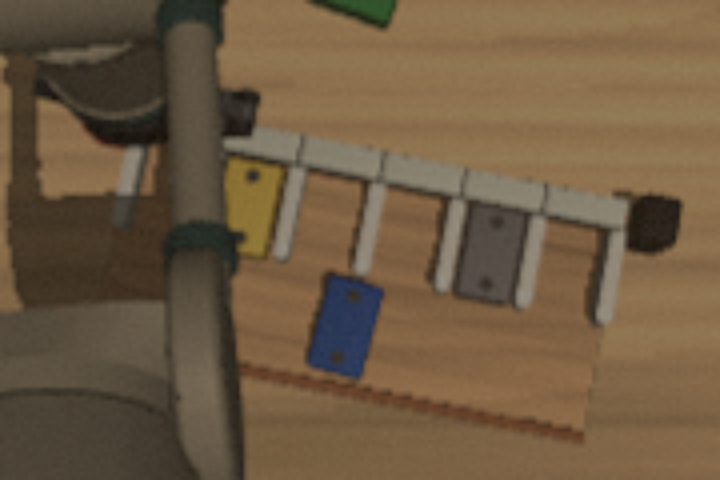

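The arm covers the red end in this view, and nothing has moved. I'll descend onto rail section 1.

```bash

python3 -m pendant '0 -0.5 -0.4 1 0 0 0; 0 0 0 1.1 0 0 0; 0 0 0 0.2 0 0 0; 0 0 0 0.15 0 0 0; 0 0 0 0 0 0 0'
python3 -c "from h import *; where()"
```

```text
clock: 2.85
tool_pos: [651.7, 134.1, 56.7]
tool_rot: [-0.296, -3.127, -0.0]
contact_force: [0.2, -0.4, 0.1]
gripper_width: -0.2
grip_force: 0.0
t 2.85 rack xy [ 65.  129.8] z 56.7 yaw err 0.3 tilt [-0.  0. -1.] F [ 0.2 -0.4  0.1] w -0.2
```

```bash

python3 -m pendant '0 0 0 0.15 0 0 0; 0 0 0 0.1 0 0 0; 0 0 0 0 0 0 0'
python3 -m pendant '0 0 0 0.1 0 0 0; 0 0 0 0 0 0 0'
```

```text
clock: 3.15
tool_pos: [652.0, 134.2, 55.1]
tool_rot: [0.295, 3.127, 0.0]
contact_force: [-1.1, 0.3, 4.3]
gripper_width: 0.2
grip_force: 1.8
clock: 3.35
tool_pos: [652.0, 134.2, 55.1]
tool_rot: [0.295, 3.126, 0.0]
contact_force: [-3.5, 1.0, 8.6]
gripper_width: 0.3
grip_force: 4.3
```

```bash

python3 -m pendant '0 0 0 -1 0 0 0; 0 0 -2.6 0 0 0 0; 0 0 -2.6 0 0 0 0; 0 0 0 0 0 0 0; 0 0 0 0.8 0 0 0'
python3 -m pendant '0 0 0 0.1 0 0 0; 0 0 0 0.1 0 0 0; 0 0 0 0 0 0 0'
python3 -c "from h import *; where()"
```

```text
clock: 3.85
tool_pos: [643.2, 82.8, 56.4]
tool_rot: [0.298, 3.124, 0.002]
contact_force: [0.1, -0.3, 0.3]
gripper_width: 0.3
grip_force: 0.0
clock: 4.15
tool_pos: [643.0, 83.1, 55.1]
tool_rot: [0.293, 3.125, -0.002]
contact_force: [-2.3, -2.7, 10.6]
gripper_width: 0.0
grip_force: 5.3
t 4.15 rack xy [66.3 78.1] z 55.1 yaw err 0.39 tilt [ 0.002 -0.001 -1.   ] F [-2.3 -2.7 10.6] w 0.0
```

```bash

python3 -m pendant '0 0 0 -1 0 0 0; 0 0.1 -2.6 0 0 0 0; 0 0 -2.6 0 0 0 0; 0 0 0 0 0 0 0; 0 0 0 0.8 0 0 0'
python3 -m pendant '0 0 0 0.1 0 0 0; 0 0 0 0.1 0 0 0; 0 0 0 0 0 0 0'
python3 -c "from h import *; where()"
```

```text
clock: 4.65
tool_pos: [632.4, 32.7, 55.9]
tool_rot: [0.297, 3.125, 0.002]
contact_force: [0.3, -0.1, 0.0]
gripper_width: 0.1
grip_force: 0.0
clock: 4.95
tool_pos: [632.3, 32.9, 55.0]
tool_rot: [0.293, 3.126, -0.001]
contact_force: [-2.0, -2.4, 11.6]
gripper_width: -0.5
grip_force: 5.9
t 4.95 rack xy [65.6 26.7] z 55.0 yaw err 0.4 tilt [ 0.002 -0.001 -1.   ] F [-2.  -2.4 11.6] w -0.5
```

Touches 1, 2 and 3 are done. Next I'll lift clear and move into the lane on the far side of the blue part.

```bash

python3 -m pendant '0 0 0 -4 0 0 0; 0 3.5 -2.4 0 0 0 0; 0 3.5 -2.4 0 0 0 0; 0 3.4 -2.4 0 0 0 0; 0 0 0 0 0 0 0.3'
python3 -m pendant '0 0 0 0 0 0 0; 0 0 0 3 0 0 0'
python3 -c "from h import *; where()"
```

```text
clock: 5.45
tool_pos: [509.0, -18.3, 92.0]
tool_rot: [-0.304, -3.119, -0.001]
contact_force: [0.2, -0.5, 0.2]
gripper_width: -0.2
grip_force: 0.0
clock: 5.65
tool_pos: [521.0, -18.8, 66.2]
tool_rot: [0.301, 3.116, -0.0]
contact_force: [0.5, -0.1, -0.4]
gripper_width: 0.1
grip_force: 0.0
t 5.65 rack xy [-33.7 -45.4] z 66.2 yaw err 0.05 tilt [ 0.011 -0.001 -1.   ] F [ 0.5 -0.1 -0.4] w 0.1
```

```bash

python3 -m pendant '0 0 0 0 0 0 0; 0 0 0 0 0 0 0; 0 0 0 2 0 0 0; 0 0 0 2 0 0 0; 0 0 0 0 0 0 0'
python3 -m pendant '0 0 0 0 0 0 0; 0 0 0 0 0 0 0'
python3 -c "from h import *; where()"
```

```text
clock: 6.15
tool_pos: [515.1, -18.5, 22.1]
tool_rot: [-0.303, -3.124, -0.001]
contact_force: [-0.4, -0.1, -0.1]
gripper_width: -0.1
grip_force: 0.0
clock: 6.35
tool_pos: [517.0, -19.1, 24.5]
tool_rot: [0.303, 3.124, -0.0]
contact_force: [0.6, -0.1, 1.2]
gripper_width: -0.1
grip_force: 0.0
t 6.35 rack xy [-37.6 -46.5] z 24.5 yaw err 0.02 tilt [ 0.003 -0.    -1.   ] F [ 0.6 -0.1  1.2] w -0.1
```

```bash

python3 -m pendant '0 0 0 0.7 0 0 0; 0 0 0.7 0 0 0 0; 0 0 0.7 0 0 0 0; 0 0 0.6 0 0 0 0; 0 0 0.6 0 0 0 0'
python3 -m pendant '0 0 0.5 0 0 0 0; 0 0 0 0 0 0 0; 0 0 0 0 0 0 0'
cat >> h.py <<'E'
def blue(tag):
    th,Q,t,_=rackfit(pickle.load(open("top0.pkl","rb")))
    for n,b in(("top",(190,165,360,265)),("side",(230,170,320,260))):
        c=arm.read_camera(n)
        for k in blobs(c,(105,100,40),(130,255,255)):
            if inbox(k,b):
                r=rect(c,k,38); print(n,np.round(Q.T@(r[0]-t),1),r[1],"ang-rack",r[2]-90-np.degrees(th))
        if tag:cv2.imwrite(f"pics/{tag}_{n}.png",cv2.resize(c["pixels"][b[1]-10:b[3],b[0]:b[2],::-1],None,fx=4,fy=4))
E
python3 -c "from h import *; where(); blue('p1')"
```

```text
clock: 6.85
tool_pos: [520.9, 7.1, 16.5]
tool_rot: [0.303, 3.126, 0.0]
contact_force: [0.3, -1.2, 0.1]
gripper_width: -0.1
grip_force: 0.2
clock: 7.15
tool_pos: [521.6, 11.6, 16.3]
tool_rot: [0.303, 3.127, 0.0]
contact_force: [-0.7, 0.9, -0.2]
gripper_width: -0.1
grip_force: 0.0
t 7.15 rack xy [-39.  -15.4] z 16.3 yaw err 0.03 tilt [ 0.  0. -1.] F [-0.7  0.9 -0.2] w -0.1
```

View pics/p1_side.png

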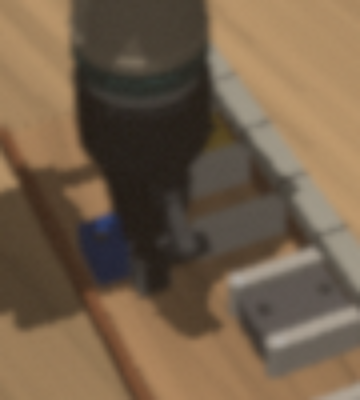

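The side view shows the closed fingers against the right-hand side of the blue part, which is flat in the lane. I'll finish the lane push, then back off to look.

```bash

python3 -m pendant '0 0 0.4 0 0 0 0; 0 0 0.4 0 0 0 0; 0 0 0 0 0 0 0; 0 0 0 0 0 0 0'
python3 -c "from h import *; where()"
python3 -m pendant '0 0 -1 0 0 0 0; 0 0 -1 0 0 0 0; 0 0 0 -4 0 0 0; 0 0 0 -4 0 0 0; 0 5 0 0 0 0 0'
python3 -m pendant '0 4.5 -1 0 0 0 0; 0 4.5 -1 0 0 0 0; 0 4.5 -1 0 0 0 0; 0 0 0 0 0 0 0; 0 0 0 0 0 0 0'
python3 -c "from h import *; where(); blue('p2')"
```

```text
clock: 7.65
tool_pos: [523.2, 19.4, 16.3]
tool_rot: [0.303, 3.127, 0.0]
contact_force: [-0.1, -0.4, -0.1]
gripper_width: -0.1
grip_force: 0.0
t 7.65 rack xy [-39.   -7.5] z 16.3 yaw err 0.02 tilt [ 0.  0. -1.] F [-0.1 -0.4 -0.1] w -0.1
clock: 8.15
tool_pos: [482.3, 6.1, 102.3]
tool_rot: [0.305, 3.104, -0.002]
contact_force: [0.6, 0.2, 1.2]
gripper_width: 0.1
grip_force: 0.0
clock: 8.65
tool_pos: [331.2, 5.3, 96.5]
tool_rot: [0.306, 3.125, -0.0]
contact_force: [1.3, -0.2, 0.5]
gripper_width: -0.0
grip_force: 0.0
t 8.65 rack xy [-224.6  -58.4] z 96.5 yaw err -0.07 tilt [ 0.001 -0.    -1.   ] F [ 1.3 -0.2  0.5] w -0.0
top [-38.3  25.3] [32.9 56.6] ang-rack 0.006098229840464597
side [-38.3  20.3] [35.  55.4] ang-rack -0.4939017701595354
```

View pics/p2_top.png

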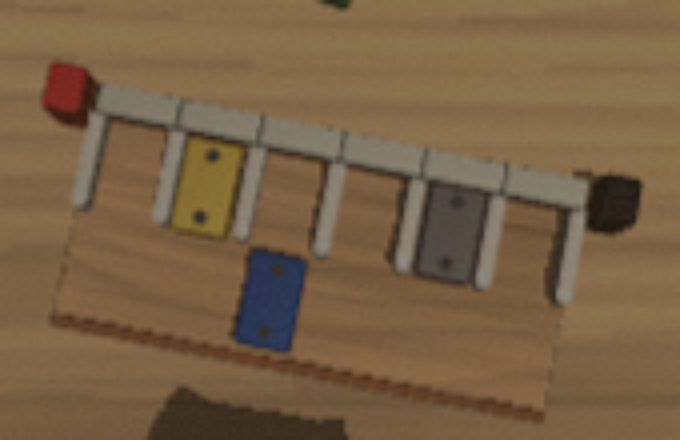

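The blue part is now aligned in front of gap 3, at about (270,300) in this crop, with its length along the gap. Next I'll go behind it and push it in.

```bash

python3 -m pendant '0 0 4.2 0 0 0 0; 0 0 4.2 0 0 0 0; 0 -4 0 0 0 0 0; 0 -4 0 0 0 0 0; 0 -3 0 0 0 0 0'
python3 -m pendant '0 0 0 0 0 0 0; 0 0 0 0 0 0 0; 0 0 0 3 0 0 0; 0 0 0 3 0 0 0; 0 0 0 0 0 0 0'
python3 -m pendant '0 0 0 0 0 0 0; 0 0 0 0 0 0 0'
python3 -c "from h import *; where()"
```

```text
clock: 9.25
tool_pos: [460.7, 67.6, 96.3]
tool_rot: [0.3, 3.124, 0.0]
contact_force: [-0.5, 0.0, 0.6]
gripper_width: -0.4
grip_force: 0.0
clock: 9.75
tool_pos: [451.8, 67.1, 33.5]
tool_rot: [-0.303, -3.118, 0.001]
contact_force: [-0.7, -0.1, -0.6]
gripper_width: -0.4
grip_force: 0.0
clock: 9.95
tool_pos: [456.9, 67.1, 37.5]
tool_rot: [0.303, 3.125, 0.0]
contact_force: [0.7, -0.5, -0.4]
gripper_width: 0.1
grip_force: 0.0
t 9.95 rack xy [-113.2   26.5] z 37.5 yaw err 0.01 tilt [ 0.002  0.    -1.   ] F [ 0.7 -0.5 -0.4] w 0.1
```

```bash

python3 -m pendant '0 0 0 1.5 0 0 0; 0 0 0 0 0 0 0; 0 -1 -0.05 0 0 0 0; 0 -1 0 0 0 0 0; 0 -0.8 0 0 0 0 0'
python3 -m pendant '0 -0.7 0 0 0 0 0; 0 -0.7 0 0 0 0 0; 0 -0.7 0 0 0 0 0; 0 -0.7 0 0 0 0 0; 0 0 0 0 0 0 0'
python3 -c "from h import *; where();blue('')"
```

```text
clock: 10.45
tool_pos: [485.9, 60.9, 22.3]
tool_rot: [0.304, 3.124, 0.0]
contact_force: [0.5, 0.2, 0.8]
gripper_width: 0.1
grip_force: 0.0
clock: 10.95
tool_pos: [512.5, 55.5, 21.3]
tool_rot: [0.304, 3.125, 0.0]
contact_force: [0.3, -0.1, 0.2]
gripper_width: 0.2
grip_force: 0.0
t 10.95 rack xy [-56.3  25.9] z 21.3 yaw err -0.0 tilt [ 0.002 -0.    -1.   ] F [ 0.3 -0.1  0.2] w 0.2
side [-7.  10.6] [42.8 15.4] ang-rack -71.19390177015954
```

```bash

python3 -m pendant '0 -0.7 0 0 0 0 0; 0 -0.7 0 0 0 0 0; 0 -0.7 0 0 0 0 0; 0 -0.7 0 0 0 0 0; 0 -0.6 0 0 0 0 0'
python3 -m pendant '0 0 0 0 0 0 0; 0 -0.3 0 0 0 0 0; 0 -0.3 0 0 0 0 0; 0 0 0 0 0 0 0'
python3 -c "from h import *; where()"
```

```text
clock: 11.55
tool_pos: [545.1, 49.0, 21.3]
tool_rot: [0.304, 3.127, 0.0]
contact_force: [-0.7, 0.2, 1.2]
gripper_width: -0.0
grip_force: 0.4
clock: 11.95
tool_pos: [550.7, 48.0, 21.3]
tool_rot: [0.304, 3.126, 0.0]
contact_force: [0.5, 0.3, 0.1]
gripper_width: 0.1
grip_force: 0.0
t 11.95 rack xy [-17.5  25.8] z 21.3 yaw err 0.01 tilt [ 0.001  0.    -1.   ] F [0.5 0.3 0.1] w 0.1
```

```bash

python3 -m pendant '0 -0.2 0 0 0 0 0; 0 -0.2 0 0 0 0 0; 0 0 0 0 0 0 0; 0 0 0 0 0 0 0'
python3 -m pendant '0 -0.15 0 0 0 0 0; 0 0 0 0 0 0 0; 0 0 0 0 0 0 0'
python3 -c "from h import *; where()"
```

```text
clock: 12.35
tool_pos: [554.3, 47.3, 21.3]
tool_rot: [0.304, 3.127, 0.0]
contact_force: [0.0, 0.1, 0.3]
gripper_width: 0.1
grip_force: 0.0
clock: 12.65
tool_pos: [555.3, 47.0, 21.2]
tool_rot: [-0.304, -3.126, -0.0]
contact_force: [-0.5, 0.3, 0.8]
gripper_width: -0.2
grip_force: 0.5
t 12.65 rack xy [-12.8  25.8] z 21.2 yaw err 0.01 tilt [-0.001  0.    -1.   ] F [-0.5  0.3  0.8] w -0.2
```

```bash

for i in 1; do python3 -m pendant '0 -0.15 0 0 0 0 0; 0 0 0 0 0 0 0; 0 0 0 0 0 0 0' | grep -E 'tool_pos|force'; done
python3 -m pendant '0 -0.15 0 0 0 0 0; 0 0 0 0 0 0 0; 0 0 0 0 0 0 0' | grep -E 'tool_pos|force'
python3 -c "from h import *; where()"
```

```text
tool_pos: [555.3, 47.0, 21.1]
contact_force: [-5.3, 1.0, 3.0]
grip_force: 2.6
tool_pos: [555.2, 47.0, 21.0]
contact_force: [-7.6, 2.1, 5.8]
grip_force: 3.8
t 13.25 rack xy [-12.8  25.7] z 21.0 yaw err 0.0 tilt [-0.006  0.001 -1.   ] F [-7.6  2.1  5.8] w 0.1
```

The force rises with the finger at x = -12.8, where home predicts -13, so the part is seated. I'll back off and check.

```bash

python3 -m pendant '0 1 0 0 0 0 0; 0 2 0 0 0 0 0; 0 0 0 -4 0 0 0; 0 0 0 -4 0 0 0; 0 4.5 0 0 0 0 0' | tail -1
python3 -m pendant '0 4.5 0 0 0 0 0; 0 4.5 0 0 0 0 0; 0 4 0 0 0 0 0; 0 0 0 0 0 0 0; 0 0 0 0 0 0 0' | tail -1
python3 -m pendant '0 0 0 0 0 0 0; 0 0 0 0 0 0 0'|tail -1
python3 -c "from h import *; where(); blue('p3')
c=arm.read_camera('top')
for k in blobs(c,(20,110,90),(32,255,255)):
  if inbox(k,(190,165,360,265)): print('yel',rect(c,k,38))"
```

```text
grip_force: 0.0
grip_force: 0.0
grip_force: 0.0
t 14.45 rack xy [-212.5   26. ] z 101.6 yaw err -0.02 tilt [ 0.002  0.    -1.   ] F [ 0.8  0.  -0.6] w -0.3
top [26.6 25.5] [33.2 56.5] ang-rack 0.10609822984045891
side [28.4 25.5] [27.4 55.9] ang-rack 0.40609822984045607
yel (array([601.9,  93. ]), array([35.2, 59.4]), 78.8)
```

View pics/p3_top.png

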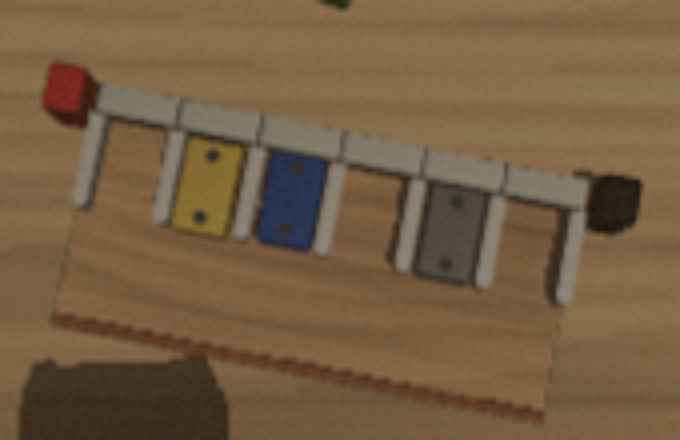

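The blue part is home in gap 3 at about (293,200) in this crop, against the back board next to yellow. Yellow and grey have not moved.

```bash
python3 -c "
from bench import arm
print(arm.sign_off())"
```

```text
the job is handed in; nothing more can be done
None
```

The rail was touched at gaps 1, 2 and 3 from the red end and no farther, the blue part was pushed home flat in the third gap, and the job is handed in; the interface gave no verdict.

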